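# Peel the top bead tray off the stuck stack and hold it out

## Robot

A 6-joint arm with a two-finger parallel gripper is mounted at the origin on a cart in front of the work surface, level with it; the furniture and walls round the work are solid. World frame = base frame: x ahead of the robot, y to its left, z up, the work surface at z = 0. Lengths are in m, angles in rad, forces in N, time in s.
With the tool pointing down it reaches from about 0.25 to 0.775 m from the base axis. Payload 4 kg.
Tool frame: the origin (TCP) lies at the centre of the arm's flange, where the gripper is bolted on; the fingertips stand 199 mm ahead of it and the grasp point (between the pads) lies 180 mm ahead of it (robot.tcp_to_tips is the distance from the TCP to the fingertips, in m); z points along the fingers, y is the line along which they close (so a half turn about z gives the same grasp; the last joint's range is limited). The gripper opens to 94 mm and grips with 3 to 60 N. Pads are 16 mm wide; open, the fingers measure 119 mm over their backs; the gripper's body (75 mm by 177 mm) begins 78 mm behind the grasp point.
Start: joints at [-1.355, 0.087, 1.371, -0, 1.684, -0.103], TCP at [0.172, -0.522, 0.405] pointing down, gripper open.
Joint ranges: [-3.1, 3.1], [-0.76, 2.03], [0.27, 2.55], [-1.08, 4.22], [0.17, 2.65], [-2.57, 2.57]. Speed limits (rad/s): [2.79, 2.79, 3.14, 3.14, 3.14, 3.14].

## Interface

Orientations are given as [roll, pitch, yaw] about the fixed x, y, z axes, in that order (R = Rz(yaw) Ry(pitch) Rx(roll)).
In Python, from bench import telemetry, snapshot, ticket, robot gives the robot as it stands.
- The arm moves only by the tool apply_moves, never from a script. Its argument "moves" is a list that holds one entry, the list of rows, each a list of 5 numbers: the shift along the tool's x, y, z in units of 50 mm (1.0 is 50 mm), then the turn about the tool's z in units of 10 degrees (1.0 is 10 degrees), then the closure, from 0 (fully open) to 1 (shut). A call has 1 to 10 rows; each row is the pose to reach, as a shift and turn from the pose commanded when the call began, along the tool's axes at that moment; what a row does not reach only later rows make up. A row lasts 1/8 s, in which the tool goes at most 62.5 mm and 10.7 degrees, less where a joint would pass 70% of its speed; a pose out of reach is approached as far as the arm can. A call with a gripper value outside its range is refused whole. The fingers move at their own pace and stop on an object; the grip force is fixed at half the most. Time passes only in rows, so rows that repeat a pose let the fingers close. It gives the time, the measured TCP pose, the force, the opening and the grip force at its end, in the units of the state.
- telemetry.get_obs(): the state, without advancing time (a new reading comes with each control period).
- snapshot(name): name is "scene" or "top"; returns a dict with "image" (420x560x3 uint8, red, green, blue), "fovy" (degrees; the focal length in pixels is half the picture's height over the tangent of half this angle, whatever the lens; pixels are square), "cx", "cy" (the principal point, pixels), "R" (3x3) and "t" (3): a world point X has camera coordinates R X + t. Camera axes: x right, y down, z forward; pixel columns grow to the right and rows downward; lengths in m; the calibration is good to about 2 mm. A picture is of the moment at which its call begins. There is no depth.
- ticket.close_job(): hands the job in; it is judged then, once.
The state is a dict: "time": time; "joint_positions": joint angles; "qvel": joint speeds; "joint_torque": joint torques, N m; "tool_pos": TCP position; "ee_rot": TCP orientation; "wrist_force": force on the tool from outside, world axes, zero at the start; "wrist_torque": the same for the moment, N m; "width": finger opening in m; "finger_force": force on a finger pad.
Only numpy, scipy, OpenCV 4.12 (cv2) and the standard library are available. Lean on these libraries where they do the work, as an engineer would, in place of code of your own. Each camera call takes 0.05 s, during which the arm holds its last target. There are 200 camera calls.

## Task

Pull the red-knobbed locking pin up out of the middle of the stack of white bead trays and leave it standing in the amber tumbler. Then peel off the top tray, which sticks in the one below: take its orange handle and raise that corner a good 3 cm while the opposite corner still rests on the stack, and only then lift it away. Finish while holding it by the handle, level and still, centred over the tray of aqua glass frit and about 15 cm above the bench, so that I can fill it; leave the wax tin, the cork and the clear tumbler where they are.

Things in the scene. Friction and masses are not known exactly. Their poses are not given: they have to be found in the camera images.
- stack: White formed trays on a wooden board 172x132x12 mm, fastened down. Origin: centre of the board's underside, on the bench; x along the long side, z up. Top face of the lower rim: 44 mm up. Sprung dimples in the 4 walls hold the top tray: about 25 N pulled straight up, 12 to 18 N when tipped by the handle corner; all have let go by 0.15 rad of tilt. The pin's socket is in the middle, its floor 2 mm up.
- top_tray: Top tray, white, 0.12 kg: body 132x92 mm, flat rim 156x116 mm, 3.5 mm thick, its underside 22 mm above the tray's underside. Origin: centre of the underside, 22 mm above the bench when nested; axes as the stack's (x along the long side). A 15 mm square hole in the middle clears the pin. Orange handle on the (-x, +y) corner.
- tray_handle (a point): Point to grip on the orange handle, an upright fin 10 mm thick, 36 mm long, 24.5 to 60.5 mm above the tray's underside (top 82.5 mm above the bench when nested). Middle of its length and thickness, at (-64, 47.6, 47.5) mm in the tray's axes. The fin runs along the rim's diagonal, (-0.80, 0.60) in the tray's axes; grip across it, along (0.60, 0.80).
- tray_near_corner (a point): Corner of the top tray's rim under the handle, at (-78, +58, 22) mm in the tray's axes (underside of the rim).
- tray_far_corner (a point): Opposite corner of the top tray's rim, at (+78, -58, 22) mm in the tray's axes (underside of the rim): the corner about which the tray is tipped when peeled.
- pin: Loose locking pin, steel rod 8.5 mm thick with a red knob, 140 mm long in all, 0.04 kg, standing upright in the stack's middle. Origin: centre of its foot, 2 mm above the bench at the start; z along the pin to the knob.
- pin_knob (a point): Middle of the pin's red knob, 22 mm thick and 30 mm high (110 to 140 mm from the foot); this point is 126 mm from the foot.
- amber_tumbler: Amber glass tumbler, loose, standing empty: 62 mm across the rim, about 40 mm inside at the foot, 82 mm high, floor 6 mm thick. Origin: centre of its underside, z up. The pin leans in it when let go.
- frit_tray: Dark wooden tray filled with aqua glass frit, 186x252x44 mm, 0.85 kg, on the bench. Origin: centre of its underside, z up, y along its long side.
- wax_tin: Bystander: round grey tin, 67 mm across, 24 mm high. Origin: centre of its underside.
- cork_big: Bystander: cork stopper, 33 mm across, 32 mm high, standing. Origin: centre of its underside.
- clear_tumbler: Bystander: clear glass tumbler, 56 mm across, 70 mm high, empty, standing; not the one for the pin. Origin: centre of its underside.
There are look-alikes about, which are no part of the job. Leave any yellow look-alike of the pin alone.

How it is judged:
By the outcome, as a careful person would: the job done as asked, in the order asked, and still so for the second after the job is handed in, while the arm keeps its last pose, push and grip.
It also fails if it takes over 59 s, if anything falls off the work surface, if the arm or the gripper's body presses on something with over 40 N, if the wrist force passes 120 N, or if a joint passes its speed limit or range.

## Working session

There is one attempt and no reset: what is moved stays moved. The work goes in short steps, Python scripts to look and compute and a tool call to move; the robot and the scene stay as the last step left them, time stands still between calls to the robot, and variables do not carry over. Pictures are saved under pics/ and viewed, at most 10 in all, crops included, and the job is handed in when it is done.

Besides the shell and the picture viewer there is one more tool, called after ">>>" by a JSON object that holds its "api" and its "payload". apply_moves: Moves the arm, as the interface text tells. Its arguments: {"type":"object","properties":{"moves":{"type":"array","items":{"type":"array","items":{"type":"array","items":{"type":"number"}}}}},"required":["moves"]}

```bash
mkdir -p pics; ls
python3 - <<'E'
from bench import telemetry, snapshot, ticket, robot
import cv2
for n in("scene","top"):
    s=snapshot(n);cv2.imwrite(f"pics/{n}0.png",cv2.resize(s["image"][:,:,::-1],(800,600),interpolation=cv2.INTER_CUBIC))
    print(n,s["fovy"],s["cx"],s["cy"],s["R"],s["t"])
print(telemetry.get_obs())
E
```

```text
pics
scene 53.857821605727445 274.5590030561906 204.62735399579054 [[ 0.56026013 -0.82830966  0.00342079]
 [-0.38987756 -0.2673484  -0.8812039 ]
 [ 0.73082425  0.49236972 -0.472724  ]] [-0.29952948  0.26804365  0.72575511]
top 56.472723168596616 282.43149939573254 211.26892095895474 [[ 0.00856342 -0.99990222  0.01105568]
 [-0.99835686 -0.00917559 -0.05656307]
 [ 0.05665898 -0.01055315 -0.99833781]] [-1.19312809e-03  5.15267941e-01  1.24570684e+00]
{'time': 0.1, 'joint_positions': array([-1.35504367e+00,  8.78660714e-02,  1.37207968e+00, -1.82470340e-05,
        1.68359498e+00, -1.03085069e-01]), 'qvel': array([ 1.99265966e-05, -1.01064964e-03, -3.63684237e-03, -1.62850045e-03,
       -1.31105064e-03,  1.55369124e-03]), 'joint_torque': array([ 2.67733834e-03, -3.41250837e+01, -3.03303301e+01,  7.20623578e-02,
        3.03708692e-02, -9.54014263e-05]), 'tool_pos': array([ 0.17238368, -0.52218044,  0.40364094]), 'ee_rot': array([-3.13965305e+00, -1.82423188e-04,  3.18835517e-01]), 'wrist_force': array([-0.48682489, -0.8187901 ,  0.99367898]), 'wrist_torque': array([-0.0149189 ,  0.04312948,  0.00675334]), 'finger_force': 0.0, 'width': 0.09397648338533816}
```

View pics/scene0.png

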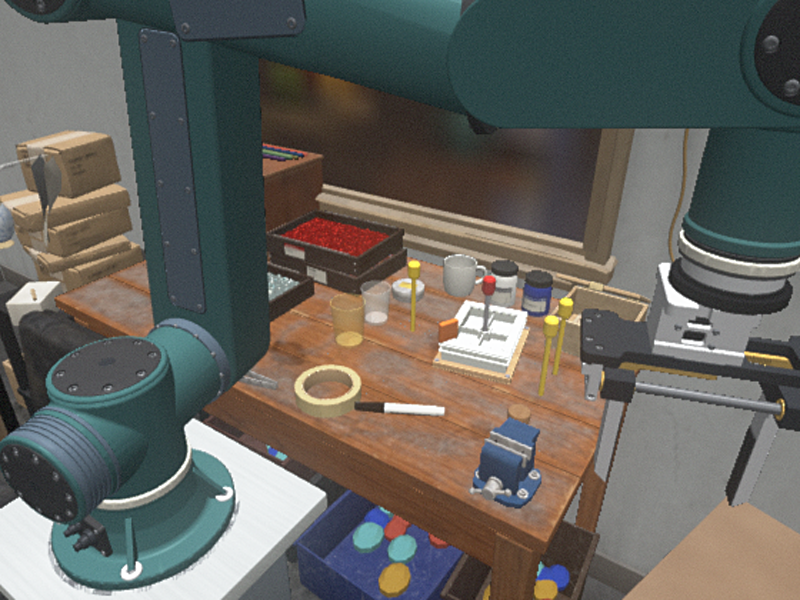

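View pics/top0.png

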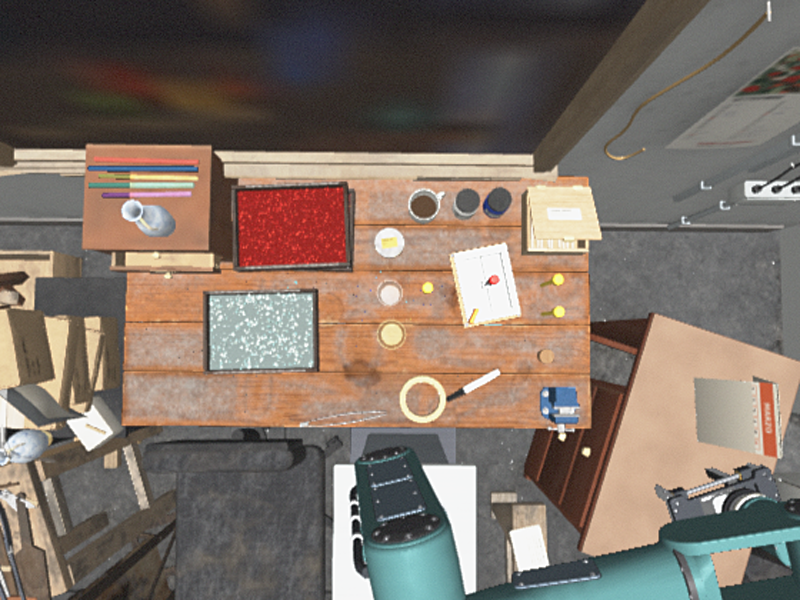

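The scene view shows the red knob at (489,286), orange handle at (448,330) and amber tumbler at (348,318). The top view shows the knob at (494,280), handle at (474,316), amber tumbler at (391,334) and frit tray centre at about (261,331). Yellow pins stand at (428,287), (558,280) and (558,312). I'll zoom in next.

```bash
cat > h.py <<'E'
import numpy as np, cv2
from bench import telemetry, snapshot, ticket, robot
def K(s):
    f=s["image"].shape[0]/2/np.tan(np.radians(s["fovy"])/2); return f
def ray(s,u,v,z):
    f=K(s);R=np.array(s["R"]);t=np.array(s["t"]);c=-R.T@t
    d=R.T@np.array([(u-s["cx"])/f,(v-s["cy"])/f,1]); return c+d*(z-c[2])/d[2]
def proj(s,X):
    p=np.array(s["R"])@np.array(X)+s["t"]; return K(s)*p[:2]/p[2]+[s["cx"],s["cy"]]
def crop(s,x,y,w,h,k): return cv2.resize(s["image"][y:y+h,x:x+w,::-1],None,fx=k,fy=k,interpolation=cv2.INTER_CUBIC)
E
python3 - <<'E'
from h import *
t=snapshot("top");s=snapshot("scene")
a=crop(t,260,160,115,100,5);b=crop(s,225,180,160,90,5)
cv2.imwrite("pics/t1.png",a);cv2.imwrite("pics/s1.png",b)
E
```

```text
(no output)
```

View pics/t1.png

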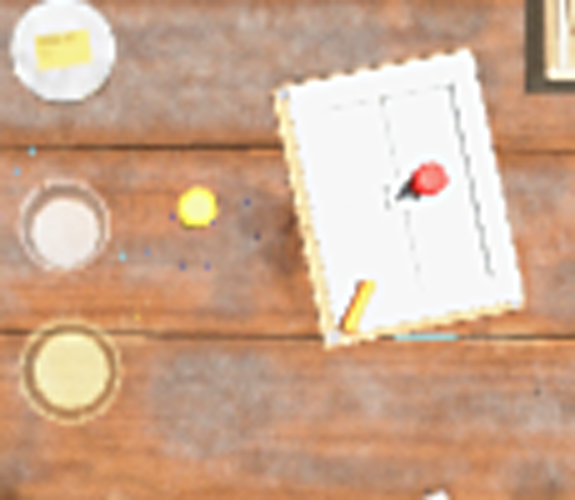

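View pics/s1.png

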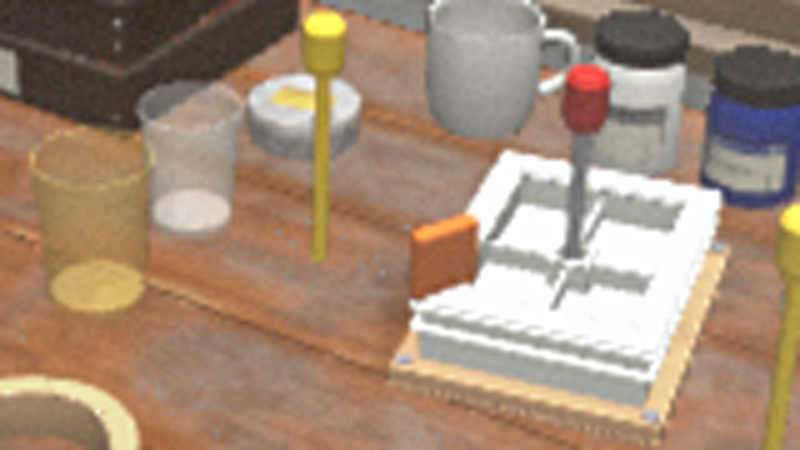

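Top crop (offset 260,160, scale 5): knob at (430,179), handle top from (347,328) to (370,283), rim corners near (285,90), (470,53), (521,303), (335,342), amber rim centre at (70,371). Scene crop (offset 225,180): knob middle (586,100), handle top edge from (412,236) to (475,217), amber rim centre (93,156) and foot (98,288).

Run:
```python
from h import *
np.set_printoptions(precision=4,suppress=True)
t=snapshot("top");s=snapshot("scene")
T=lambda u,v,z:ray(t,260+u/5-.4,160+v/5-.4,z)
S=lambda u,v,z:ray(s,225+u/5-.4,180+v/5-.4,z)
print("knob",T(430,179,.142),S(586,100,.128))
c=[T(u,v,.0475) for u,v in((285,90),(470,53),(521,303),(335,342))]
print("rim",*c,"ctr",np.mean(c,0))
for a,b in((3,0),(2,1)):d=c[b]-c[a];print(np.degrees(np.arctan2(d[1],d[0])),np.linalg.norm(d))
for a,b in((2,3),(1,0)):d=c[b]-c[a];print(np.degrees(np.arctan2(-d[0],d[1])),np.linalg.norm(d))
print("handle",T(347,328,.0825),T(370,283,.0825),"mid",T(358.5,305.5,.0825),S(443,228,.0825))
print("amber rim",T(70,371,.082),S(93,156,.082),"floor",T(69,371,.006),S(98,288,.006))
f=[ray(t,u*.7,v*.7,.044) for u,v in((205,291),(317,290),(319,371),(206,372))]
print("frit",*f,np.mean(f,0))
print("clear",T(66,226,.07)," yellow",T(197,207,.14),"wax",T(64,48,.024))
o=telemetry.get_obs();print(o["time"])
```

```text
knob [ 0.5559 -0.1786  0.142 ] [ 0.5522 -0.18    0.128 ]
rim [ 0.6208 -0.1032  0.0475] [ 0.6456 -0.2203  0.0475] [ 0.4876 -0.2522  0.0475] [ 0.4621 -0.1352  0.0475] ctr [ 0.5541 -0.1777  0.0475]
11.383723530906614 0.16189492691082213
11.394330760822578 0.16113381857136488
12.301336642424863 0.11971618616307717
11.937223796506462 0.11967658675344059
handle [ 0.4702 -0.1382  0.0825] [ 0.4978 -0.1522  0.0825] mid [ 0.484  -0.1451  0.0825] [ 0.4784 -0.1465  0.0825]
amber rim [0.4426 0.0303 0.082 ] [0.4415 0.0312 0.082 ] floor [0.4425 0.0319 0.006 ] [0.4396 0.0296 0.006 ]
frit [0.5334 0.44   0.044 ] [0.5379 0.1943 0.044 ] [0.3605 0.1869 0.044 ] [0.3564 0.4327 0.044 ] [0.4471 0.3135 0.044 ]
clear [0.5318 0.0338 0.07  ]  yellow [ 0.5385 -0.0432  0.14  ] wax [0.65   0.0369 0.024 ]
0.3
```

>>> {"api": "apply_moves", "payload": {"moves": [[[0.5,-0.2,0,0.2,0],[1.5,-0.65,0,0.7,0],[2.6,-1.1,0,1.2,0],[3.8,-1.65,0,1.8,0],[5.0,-2.2,0,2.4,0],[6.2,-2.7,0,2.9,0],[7.4,-3.25,0,3.4,0],[8.4,-3.7,0,3.9,0],[9.1,-4.0,0,4.2,0],[9.4,-4.13,0,4.37,0]]]}}

```text
time: 1.55
tool_pos: [0.5556, -0.1767, 0.4042]
ee_rot: [-3.141, 0.001, -0.442]
wrist_force: [0.2, 0.1, -0.2]
width: 0.0941
finger_force: 0.0
```

>>> {"api": "apply_moves", "payload": {"moves": [[[0,0,0.4,0,0],[-0.02,0.02,1.0,0,0],[-0.02,0.02,1.6,0,0],[-0.02,0.02,1.85,0,0.2],[-0.02,0.02,1.92,0,0.4],[-0.02,0.02,1.92,0,0.6],[-0.02,0.02,1.92,0,0.6]]]}}

```text
time: 2.42
tool_pos: [0.553, -0.1795, 0.3102]
ee_rot: [3.142, -0.003, -0.444]
wrist_force: [0.1, 0.5, 0.4]
width: 0.0574
finger_force: 0.0
```

Run:
```python
from h import *
t=snapshot("top");s=snapshot("scene")
a=crop(s,280,130,130,110,5)
cv2.imwrite("pics/s2.png",a)
o=telemetry.get_obs();p=o["tool_pos"];print(p,o["width"],(proj(s,p-[0,0,.18])-[280,130])*5,(proj(s,p-[0,0,.199])-[280,130])*5)
```

```text
[ 0.55286236 -0.1794767   0.30987136] 0.04916603970469542 [308.83767455 343.6813958 ] [305.65007154 378.94193751]
```

View pics/s2.png

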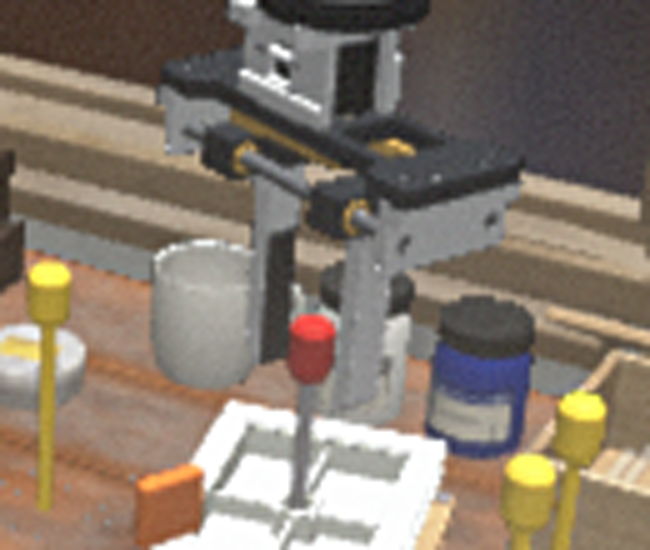

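The knob, at (311,348), sits between the fingers and matches the projected grasp point (309,344), so I'll close on it.

>>> {"api": "apply_moves", "payload": {"moves": [[[0,0,0,0,0.8],[0,0,0,0,1],[0,0,0,0,1],[0,0,0,0,1],[0,0,0,0,1],[0,0,-0.1,0,1],[0,0,-0.3,0,1],[0,0,-0.6,0,1]]]}}

```text
time: 3.52
tool_pos: [0.5526, -0.1793, 0.3393]
ee_rot: [3.142, 0.001, -0.444]
wrist_force: [0.3, -0.5, -1.3]
width: 0.0207
finger_force: 30.0
```

>>> {"api": "apply_moves", "payload": {"moves": [[[0,0,-0.5,0,1],[0,0,-1.1,0,1],[0,0,-1.7,0,1],[0,0,-1.9,0,1],[0,0,-1.9,0,1]]]}}

```text
time: 4.15
tool_pos: [0.5526, -0.1794, 0.4347]
ee_rot: [3.142, -0.002, -0.444]
wrist_force: [-0.4, -0.4, -0.3]
width: 0.0211
finger_force: 30.0
```

>>> {"api": "apply_moves", "payload": {"moves": [[[-0.3,-0.2,0,0,1],[-1.0,-0.75,0,0,1],[-1.8,-1.35,0,0,1],[-2.6,-1.95,0,0,1],[-3.3,-2.45,0,0,1],[-3.7,-2.73,0,0,1],[-3.82,-2.83,0,0,1],[-3.82,-2.83,0,0,1],[-3.82,-2.83,0,0,1]]]}}

```text
time: 5.28
tool_pos: [0.4412, 0.0299, 0.4332]
ee_rot: [3.141, 0.001, -0.445]
wrist_force: [-0.3, -0.9, 0.6]
width: 0.0209
finger_force: 30.0
```

Run:
```python
from h import *
t=snapshot("top");s=snapshot("scene")
a=crop(s,200,120,100,130,4);b=crop(t,240,190,80,104,5)
cv2.imwrite("pics/s3.png",np.hstack([a,b]))
o=telemetry.get_obs();p=o["tool_pos"];print(p,o["width"],(proj(s,p-[0,0,.308])-[200,120])*4,(proj(s,p-[0,0,.18])-[200,120])*4)
```

```text
[0.44133966 0.02978018 0.43331936] 0.021002768142363692 [172.19460131 301.57433814] [164.87647705 101.45105284]
```

View pics/s3.png

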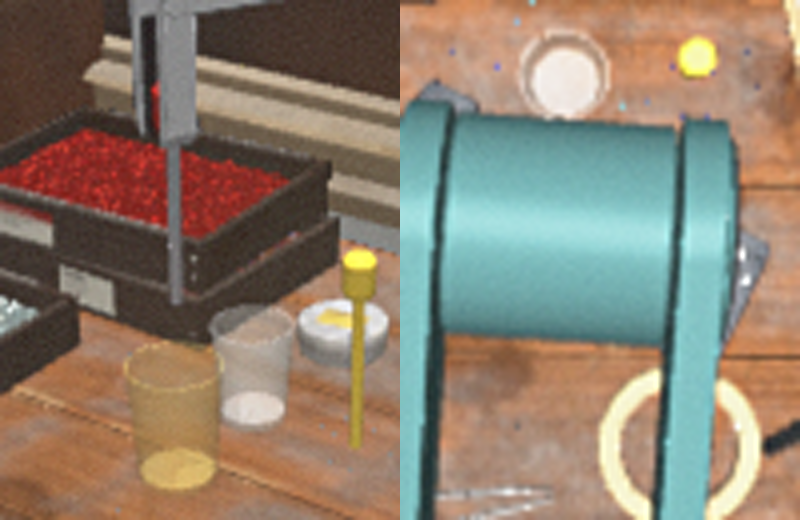

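The pin hangs vertically with its foot at (176,302), against a prediction of (172,302), over the amber tumbler whose rim centre is (174,367). I'll lower it.

>>> {"api": "apply_moves", "payload": {"moves": [[[0,0,0.3,0,1],[0,0,0.8,0,1],[0,0,1.3,0,1],[0,0,1.75,0,1],[0,0,2.05,0,1],[0,0,2.2,0,1],[0,0,2.28,0,1],[0,0,2.28,0,1]]]}}

```text
time: 6.38
tool_pos: [0.4411, 0.0304, 0.32]
ee_rot: [-3.141, -0.001, -0.444]
wrist_force: [0.3, 0.3, -0.4]
width: 0.0211
finger_force: 30.0
```

>>> {"api": "apply_moves", "payload": {"moves": [[[0,0,0.05,0,1],[0,0,0.08,0,1],[0,0,0.08,0,0.75],[0,0,0.08,0,0.7],[0,0,0.08,0,0.6],[0,0,0.08,0,0.45],[0,0,0.08,0,0.2],[0,0,0.08,0,0],[0,0,0.08,0,0],[0,0,0.08,0,0]]]}}

```text
time: 7.62
tool_pos: [0.4409, 0.0304, 0.3157]
ee_rot: [3.142, -0.0, -0.444]
wrist_force: [0.9, -0.1, 0.6]
width: 0.0845
finger_force: 0.0
```

Run:
```python
from h import *
s=snapshot("scene")
cv2.imwrite("pics/s4.png",crop(s,190,150,130,110,5))
o=telemetry.get_obs();print(o["tool_pos"],o["width"],o["wrist_force"])
```

```text
[0.44093778 0.03044428 0.3156644 ] 0.08798231548824577 [0.0281716  0.47508746 0.04592781]
```

View pics/s4.png

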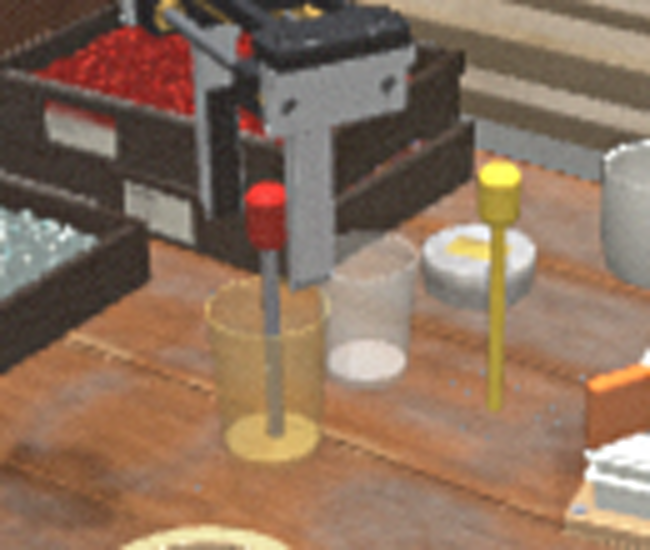

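The pin stands free in the amber tumbler, knob at (266,216) and foot at (275,436), just beginning to lean. I'll wait, then rise.

>>> {"api": "apply_moves", "payload": {"moves": [[[0,0,0,0,0],[0,0,0,0,0],[0,0,0,0,0],[0,0,-0.15,0,0],[0,0,-0.4,0,0],[0,0,-0.8,0,0],[0,0,-1.3,0,0],[0,0,-1.9,0,0],[0,0,-2.4,0,0],[0,0,-2.5,0,0]]]}}

```text
time: 8.93
tool_pos: [0.441, 0.0305, 0.4436]
ee_rot: [-3.14, -0.005, -0.444]
wrist_force: [0.4, 0.8, 0.2]
width: 0.0941
finger_force: 0.0
```

>>> {"api": "apply_moves", "payload": {"moves": [[[0.3,0.4,0,0,0],[0.9,1.1,0,0,0],[1.5,1.9,0,0,0],[2.0,2.5,0,0,0.2],[2.24,2.8,0.5,0,0.4],[2.24,2.8,1.5,0,0.6],[2.24,2.8,2.3,0,0.6],[2.24,2.8,2.7,0,0.6],[2.24,2.8,2.7,0,0.6],[2.24,2.8,2.7,0,0.6]]]}}

```text
time: 10.18
tool_pos: [0.4822, -0.1442, 0.3065]
ee_rot: [3.142, -0.001, -0.444]
wrist_force: [0.4, 0.3, 0.6]
width: 0.0375
finger_force: 0.0
```

Run:
```python
from h import *
s=snapshot("scene")
cv2.imwrite("pics/s5.png",crop(s,190,150,190,125,4))
o=telemetry.get_obs();p=o["tool_pos"];print(p,o["ee_rot"],o["width"],o["wrist_force"])
q=lambda X:((proj(s,X)-[190,150])*4).round(1)
y=o["ee_rot"][2];C=np.array([np.sin(y),-np.cos(y),0])
for z in(.0825,):
  g=np.array([p[0],p[1],z]);D=np.array([np.cos(y),np.sin(y),0])
  print("predicted fin top corners",[q(g+a*.018*D+b*.005*C) for a in(-1,1) for b in(-1,1)])
```

```text
[ 0.48232457 -0.14420457  0.30708596] [-3.14158126e+00 -2.50802636e-03 -4.43851289e-01] 0.03802293638305879 [ 0.29820702 -0.14994185 -0.92055617]
predicted fin top corners [array([462.4, 301. ]), array([472.2, 308.7]), array([512.7, 285.2]), array([522.7, 292.7])]
```

View pics/s5.png

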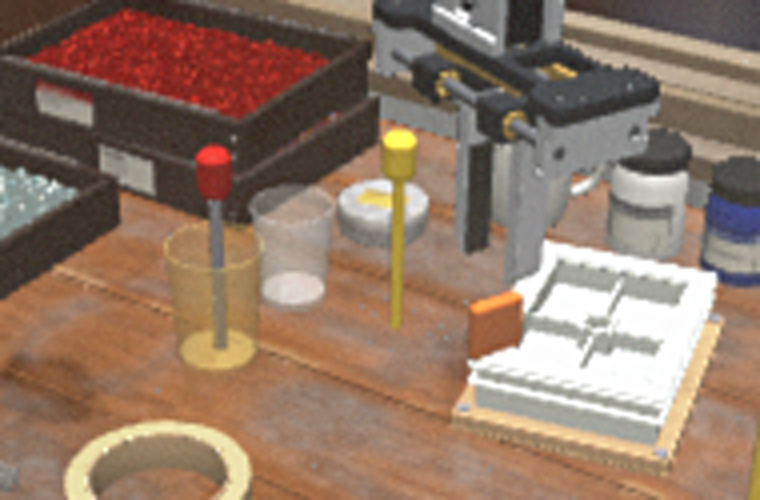

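The pin is leaning in the amber tumbler, knob at (214,172). The handle top, spanning (468,304) to (523,296), lies 2–3 px from the prediction, so I'll shift 1.5 mm in tool y and descend.

>>> {"api": "apply_moves", "payload": {"moves": [[[0,0.03,0.3,0,0.6],[0,0.03,0.7,0,0.6],[0,0.03,1.0,0,0.6],[0,0.03,1.1,0,0.6],[0,0.03,1.1,0,0.6],[0,0.03,1.1,0,0.8],[0,0.03,1.1,0,0.85],[0,0.03,1.1,0,0.9],[0,0.03,1.1,0,1],[0,0.03,1.1,0,1]]]}}

```text
time: 11.48
tool_pos: [0.4817, -0.1448, 0.2513]
ee_rot: [-3.14, -0.001, -0.443]
wrist_force: [1.4, 5.4, 2.8]
width: 0.0099
finger_force: 30.0
```

>>> {"api": "apply_moves", "payload": {"moves": [[[0.01,-0.02,-0.09,0,1],[0.03,-0.02,-0.18,0,1],[0.05,-0.02,-0.26,0,1],[0.07,-0.02,-0.35,0,1],[0.1,-0.02,-0.43,0,1],[0.12,-0.02,-0.52,0,1],[0.15,-0.02,-0.6,0,1],[0.18,-0.02,-0.69,0,1],[0.2,-0.02,-0.75,0,1],[0.2,-0.02,-0.75,0,1]]]}}

```text
time: 12.72
tool_pos: [0.4911, -0.1492, 0.289]
ee_rot: [3.141, -0.002, -0.444]
wrist_force: [0.4, -0.2, -1.4]
width: 0.0099
finger_force: 30.0
```

Run:
```python
from h import *
s=snapshot("scene");t=snapshot("top")
a=crop(s,280,170,110,100,5);
cv2.imwrite("pics/s6.png",a)
o=telemetry.get_obs();p=o["tool_pos"];print(p,o["ee_rot"],o["width"],o["wrist_force"],o["wrist_torque"])
```

```text
[ 0.49083189 -0.14901713  0.28835652] [ 3.14119641e+00 -7.27944543e-04 -4.44200020e-01] 0.010118624145206253 [-0.29245611  0.42531351 -1.19230731] [ 0.10151882  0.08969016 -0.05068801]
```

View pics/s6.png

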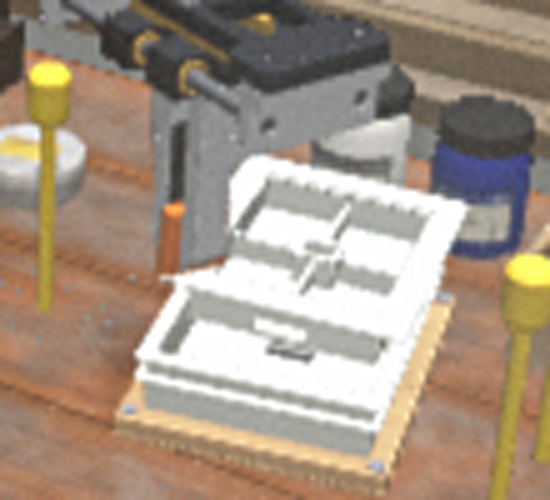

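The tray is tipped: its near corner is at about (165,280), its far corner at about (465,205), and the other rim corners near (250,158) and (395,338). I'll fit the tilt to these.

```bash
cat >> h.py <<'E'
from scipy.spatial.transform import Rotation as Ro
def tray(p,yaw,th,hz=.0495):
    """tray pose (R,origin) from TCP, stack yaw and tilt about the closing axis; gripped hz above its underside"""
    R=Ro.from_euler('z',yaw)*Ro.from_rotvec(th*np.array([.6,.8,0]))
    return R, p-np.array([0,0,.18])-R.apply([-.064,.0476,hz])
E
python3 - <<'E'
from h import *
s=snapshot("scene");t=snapshot("top")
o=telemetry.get_obs();p=o["tool_pos"]
yaw=o["ee_rot"][2]+np.radians(36.87)
C=[(-.078,.058,.0255),(.078,.058,.0255),(-.078,-.058,.0255),(.078,-.058,.0255)]
for th in(.1,.15,.18,.21,.25):
  R,c=tray(p,yaw,th);print(th,[((proj(s,R.apply(k)+c)-[280,170])*5).round() for k in C],"far z",(R.apply([.078,-.058,.022])+c)[2].round(4),"near",(R.apply([-.078,.058,.022])+c)[2].round(4))
E
```

```text
0.1 [array([149., 271.]), array([240., 152.]), array([394., 337.]), array([458., 205.])] far z 0.063 near 0.0824
0.15 [array([147., 270.]), array([237., 161.]), array([391., 342.]), array([453., 221.])] far z 0.0544 near 0.0835
0.18 [array([146., 269.]), array([234., 167.]), array([389., 345.]), array([449., 230.])] far z 0.0493 near 0.0841
0.21 [array([145., 268.]), array([232., 173.]), array([387., 349.]), array([445., 240.])] far z 0.0443 near 0.0848
0.25 [array([144., 267.]), array([229., 180.]), array([384., 353.]), array([440., 252.])] far z 0.0376 near 0.0857
```

```bash
cat >> h.py <<'E'
def edge(g,c):  # first row (subpixel) going down column c where min(rgb) gets white for 3 px
    col=g[:,c].min(1).astype(float)
    for r in range(2,len(col)-3):
        if (col[r:r+3]>195).all(): return r-1+(195-col[r-1])/(col[r]-col[r-1]+1e-9) if col[r-1]<195 else r
def lin(a,b,c): return a[1]+(b[1]-a[1])*(c-a[0])/(b[0]-a[0])
E
python3 - <<'E'
from h import *
s=snapshot("scene");o=telemetry.get_obs();p=o["tool_pos"]
yaw=.2
F=[(.078,.058,.0255),(.078,-.058,.0255)]
def pred(R,c,col): a,b=[proj(s,R.apply(k)+c) for k in F];return lin(a,b,col)
g=s["image"]
old=cv2.resize(cv2.imread("pics/s5.png"),(190,125),interpolation=cv2.INTER_AREA)
R0=Ro.from_euler('z',yaw);hx=np.array([.4817,-.1448,.022]);c0=hx-R0.apply([-.064,.0476,0])
print("c0",c0)
for c in range(338,366,4):
    e=edge(g[195:],c); print(c,"now",e and e+195, [(th,pred(*tray(p,yaw,th),c).round(1)) for th in(.05,.1,.15,.2)])
for c in range(330,366,5):
    e=edge(old[50:],c-190); print(c,"nested",e and e+200, pred(R0,c0,c).round(1))
E
```

```text
c0 [ 0.55388092 -0.17873633  0.022     ]
338 now 202.55038759689495 [(0.05, np.float64(200.5)), (0.1, np.float64(202.8)), (0.15, np.float64(205.2)), (0.2, np.float64(207.7))]
342 now 203.57462686566734 [(0.05, np.float64(201.4)), (0.1, np.float64(203.8)), (0.15, np.float64(206.3)), (0.2, np.float64(208.9))]
346 now 204.30232558139184 [(0.05, np.float64(202.2)), (0.1, np.float64(204.8)), (0.15, np.float64(207.4)), (0.2, np.float64(210.2))]
350 now 205.25925925925605 [(0.05, np.float64(203.1)), (0.1, np.float64(205.8)), (0.15, np.float64(208.6)), (0.2, np.float64(211.4))]
354 now 206.23076923076627 [(0.05, np.float64(203.9)), (0.1, np.float64(206.8)), (0.15, np.float64(209.7)), (0.2, np.float64(212.6))]
358 now 207.3684210526277 [(0.05, np.float64(204.8)), (0.1, np.float64(207.7)), (0.15, np.float64(210.8)), (0.2, np.float64(213.9))]
362 now 208.23076923076627 [(0.05, np.float64(205.6)), (0.1, np.float64(208.7)), (0.15, np.float64(211.9)), (0.2, np.float64(215.1))]
330 nested 210.59821428570893 210.6
335 nested 211.54901960783775 211.5
340 nested 212.50526315788943 212.5
345 nested 213.37974683543823 213.5
350 nested 214.23880597014568 214.5
355 nested 215.52083333332791 215.4
360 nested 216.54901960783775 216.4
365 nested 217.4555555555505 217.4
```

Fitted tilt is about 0.09 rad and the far corner has come up about 20 mm, because the grip's friction carries the tray. I'll set the far corner back on its rim, then tip further with a lighter grip.

>>> {"api": "apply_moves", "payload": {"moves": [[[-0.06,0,0.1,0,1],[-0.1,0,0.2,0,1],[-0.13,0,0.3,0,1],[-0.14,0,0.36,0,1],[-0.14,0,0.4,0,1],[-0.14,0,0.43,0,1],[-0.14,0,0.43,0,1]]]}}

```text
time: 13.85
tool_pos: [0.4845, -0.1453, 0.2676]
ee_rot: [-3.14, -0.0, -0.443]
wrist_force: [-3.1, 4.2, 4.5]
width: 0.0096
finger_force: 30.0
```

```bash
cat >> h.py <<'E'
def tilt(s,p,yaw=.2):
    F=[(.078,.058,.0255),(.078,-.058,.0255)];out=[]
    from scipy.optimize import minimize_scalar
    for c in range(330,364,3):
        e=edge(s["image"][185:],c)
        if e is None: continue
        e+=185
        def f(th):
            R,o=tray(p,yaw,th);a,b=[proj(s,R.apply(k)+o) for k in F];return (lin(a,b,c)-e)**2
        out.append(minimize_scalar(f,bounds=(-.1,.4),method="bounded").x)
    th=np.median(out);R,o=tray(p,yaw,th)
    return np.round([th,np.std(out),(R.apply([.078,-.058,.022])+o)[2],(R.apply([-.078,.058,.022])+o)[2],*o],4)
E
cat > st.py <<'E'
from h import *
s=snapshot("scene");o=telemetry.get_obs()
print(o["time"],o["tool_pos"].round(4),o["wrist_force"].round(2),o["wrist_torque"].round(3),o["width"].round(5),o["finger_force"].round(1),"tilt,sd,far,near,origin",tilt(s,o["tool_pos"]))
E
python3 st.py
```

```text
Traceback (most recent call last):
  File "st.py", line 3, in <module>
    print(o["time"],o["tool_pos"].round(4),o["wrist_force"].round(2),o["wrist_torque"].round(3),o["width"].round(5),o["finger_force"].round(1),"tilt,sd,far,near,origin",tilt(s,o["tool_pos"]))
                                                                                                ^^^^^^^^^^^^^^^^
AttributeError: 'float' object has no attribute 'round'
```

```bash
sed -i 's/o\["width"\].round(5),o\["finger_force"\].round(1)/o["width"],o["finger_force"]/' st.py; python3 st.py
```

```text
13.95 [ 0.4845 -0.1453  0.2676] [-3.03  4.81  4.61] [0.626 0.362 0.119] 0.009578468894859759 30.00384360551834 tilt,sd,far,near,origin [ 0.0687  0.0662  0.048   0.0613  0.5534 -0.1777  0.0327]
```

>>> {"api": "apply_moves", "payload": {"moves": [[[0,0,0,0,0.9],[0,0,0,0,0.9],[0,0,0,0,0.9]]]}}

```text
time: 14.32
tool_pos: [0.4844, -0.1453, 0.2674]
ee_rot: [-3.14, 0.0, -0.443]
wrist_force: [-3.1, 3.9, 4.3]
width: 0.0098
finger_force: 20.8
```

>>> {"api": "apply_moves", "payload": {"moves": [[[0,0,0,0,0.897],[0,0,0,0,0.897],[0,0,0,0,0.897]]]}}

```text
time: 14.7
tool_pos: [0.4842, -0.1452, 0.2669]
ee_rot: [-3.14, 0.001, -0.443]
wrist_force: [-2.6, 4.5, 3.5]
width: 0.0097
finger_force: 12.0
```

>>> {"api": "apply_moves", "payload": {"moves": [[[0,0,0,0,0.895],[0,0,0,0,0.895],[0,0,0,0,0.895]]]}}

```text
time: 15.08
tool_pos: [0.4843, -0.1456, 0.2667]
ee_rot: [-3.141, 0.001, -0.444]
wrist_force: [-3.6, 3.7, 2.2]
width: 0.0098
finger_force: 8.6
```

>>> {"api": "apply_moves", "payload": {"moves": [[[0.01,0,-0.05,0,0.894],[0.03,0,-0.1,0,0.894],[0.05,0,-0.15,0,0.894],[0.06,0,-0.2,0,0.894],[0.08,0,-0.25,0,0.894]]]}}

```text
time: 15.7
tool_pos: [0.4883, -0.1479, 0.2795]
ee_rot: [3.141, -0.001, -0.444]
wrist_force: [-0.2, 1.0, -1.6]
width: 0.0099
finger_force: 5.3
```

```bash
python3 st.py
```

```text
15.75 [ 0.4884 -0.1479  0.2799] [-0.6   1.61 -1.31] [0.287 0.099 0.101] 0.009874298121519274 5.342829152941704 tilt,sd,far,near,origin [ 0.166   0.1007  0.0436  0.0757  0.5522 -0.1779  0.0379]
```

The far corner is resting at 0.044 m, the near corner is about 32 mm up and the tilt is 0.166 rad. I'll tip it a little further.

>>> {"api": "apply_moves", "payload": {"moves": [[[0.02,0,-0.05,0,0.894],[0.03,0,-0.1,0,0.894],[0.05,0,-0.15,0,0.894],[0.07,0,-0.2,0,0.894],[0.07,0,-0.2,0,0.894],[0.07,0,-0.2,0,0.894]]]}}

```text
time: 16.5
tool_pos: [0.4913, -0.1491, 0.2892]
ee_rot: [3.141, -0.0, -0.444]
wrist_force: [-0.0, 0.5, -0.7]
width: 0.01
finger_force: 1.4
```

```bash
python3 st.py
```

```text
16.55 [ 0.4912 -0.1491  0.2892] [ 0.91 -0.49 -0.74] [ 0.085 -0.086  0.02 ] 0.009647414918326613 1.3711478747427464 tilt,sd,far,near,origin [ 0.2203  0.1402  0.0437  0.0862  0.5519 -0.1776  0.0435]
```

The far corner is still resting at 0.0437 m with the near corner up 42 mm, so the peel is done. Next I'll grip firmly and lift it away.

>>> {"api": "apply_moves", "payload": {"moves": [[[0,0,0,0,0.9],[0,0,0,0,1],[0,0,0,0,1],[0,0,-0.1,0,1],[0,0,-0.3,0,1],[0,0,-0.6,0,1],[0,0,-0.8,0,1],[0.15,0,-0.8,0,1],[0.27,0,-0.8,0,1],[0.27,0,-0.8,0,1]]]}}

```text
time: 17.8
tool_pos: [0.5037, -0.1551, 0.3283]
ee_rot: [3.141, 0.001, -0.444]
wrist_force: [-0.9, -0.1, -1.4]
width: 0.0098
finger_force: 30.0
```

```bash
sed -i 's/\[185:\]/[150:]/; s/e+=185/e+=150/; s/range(330,364,3)/range(338,364,3)/' h.py; python3 st.py
```

```text
17.85 [ 0.5035 -0.1549  0.3283] [-0.03 -0.57 -0.75] [ 0.072  0.012 -0.022] 0.009592643451700047 29.999690651893616 tilt,sd,far,near,origin [ 0.2146  0.0288  0.0838  0.1252  0.5645 -0.1835  0.083 ]
```

>>> {"api": "apply_moves", "payload": {"moves": [[[0,0,0.2,0,1],[0,0,0.4,0,1],[0,0,0.5,0,1],[0,0,0.6,0,1],[0,0,0.7,0,1],[0,0,0.8,0,1],[0,0,0.8,0,1]]]}}

```text
time: 18.73
tool_pos: [0.5036, -0.1549, 0.289]
ee_rot: [3.142, -0.001, -0.444]
wrist_force: [-0.5, -0.7, 0.7]
width: 0.0098
finger_force: 30.0
```

```bash
python3 st.py
```

```text
18.775 [ 0.5036 -0.1549  0.2891] [-0.15  1.07  1.02] [ 0.049 -0.073  0.055] 0.009750426405408795 30.000243186950684 tilt,sd,far,near,origin [ 0.1079  0.0813  0.0627  0.0836  0.5705 -0.1864  0.0513]
```

>>> {"api": "apply_moves", "payload": {"moves": [[[0,0,0.08,0,1],[0,0,0.16,0,1],[0,0,0.24,0,1],[0,0,0.3,0,1],[0,0,0.32,0,1],[0,0,0.32,0,1]]]}}

```text
time: 19.52
tool_pos: [0.5032, -0.1547, 0.2737]
ee_rot: [3.141, 0.001, -0.444]
wrist_force: [-3.2, 1.5, 6.1]
width: 0.0099
finger_force: 30.0
```

```bash
python3 st.py
```

```text
19.575 [ 0.5032 -0.1547  0.2737] [-3.6   0.97  6.96] [ 0.214  0.527 -0.028] 0.00982371190921132 30.00279664993286 tilt,sd,far,near,origin [ 0.0107  0.0681  0.0643  0.0664  0.5749 -0.1884  0.0433]
```

>>> {"api": "apply_moves", "payload": {"moves": [[[0,0,0.02,0,1],[0,0,0.02,0,1],[0,0,-0.1,0,1],[0,0,-0.5,0,1],[0,0,-1.0,0,1],[0,0,-1.2,0,1],[0,0,-1.2,0,1],[0,0,-1.2,0,1]]]}}

```text
time: 20.58
tool_pos: [0.5032, -0.1548, 0.3317]
ee_rot: [3.141, 0.002, -0.444]
wrist_force: [-1.1, -0.5, -0.9]
width: 0.0094
finger_force: 30.0
```

```bash
python3 st.py
python3 - <<'E'
from h import *
s=snapshot("scene");o=telemetry.get_obs();p=o["tool_pos"];y=o["ee_rot"][2]+np.radians(36.87);print(y,o["ee_rot"])
F=[(.078,.058,.0255),(.078,-.058,.0255)]
for c in range(334,372,4):
    e=edge(s["image"][130:],c);r=[]
    for th in(0,.02,.04):
        R,q=tray(p,.2,th,.0493);a,b=[proj(s,R.apply(k)+q) for k in F];r.append(round(lin(a,b,c),1))
    print(c,e and round(e+130,1),r)
E
```

```text
20.625 [ 0.5031 -0.1547  0.3317] [-0.83  0.46 -1.09] [ 0.099  0.07  -0.027] 0.009972814025587123 29.999103248119354 tilt,sd,far,near,origin [ 0.0113  0.0038  0.1222  0.1244  0.5748 -0.1884  0.1013]
0.19954596114055434 [ 3.14144813e+00  2.39762494e-03 -4.43956934e-01]
334 182.7 [np.float64(180.2), np.float64(181.1), np.float64(181.9)]
338 181.5 [np.float64(180.9), np.float64(181.8), np.float64(182.7)]
342 182.4 [np.float64(181.6), np.float64(182.5), np.float64(183.4)]
346 182.8 [np.float64(182.3), np.float64(183.2), np.float64(184.2)]
350 183.6 [np.float64(182.9), np.float64(184.0), np.float64(185.0)]
354 184.4 [np.float64(183.6), np.float64(184.7), np.float64(185.8)]
358 186 [np.float64(184.3), np.float64(185.4), np.float64(186.5)]
362 185.5 [np.float64(185.0), np.float64(186.1), np.float64(187.3)]
366 186.4 [np.float64(185.7), np.float64(186.9), np.float64(188.1)]
370 187.3 [np.float64(186.3), np.float64(187.6), np.float64(188.9)]
```

The tray is level to about 0.01 rad. Now I'll raise it and turn it so its long side matches the frit tray, which also keeps joint 6 in range.

>>> {"api": "apply_moves", "payload": {"moves": [[[0,0,-0.3,0,1],[0,0,-0.8,-0.4,1],[0,0,-1.3,-1.2,1],[0,0,-1.7,-2.2,1],[0,0,-1.9,-3.2,1],[0,0,-1.9,-4.2,1],[0,0,-1.9,-5.2,1],[0,0,-1.9,-6.2,1],[0,0,-1.9,-7.2,1],[0,0,-1.9,-7.97,1]]]}}

```text
time: 21.92
tool_pos: [0.5034, -0.1549, 0.4293]
ee_rot: [3.14, -0.0, 0.952]
wrist_force: [0.4, -0.4, -1.5]
width: 0.0096
finger_force: 30.0
```

>>> {"api": "apply_moves", "payload": {"moves": [[[0,0,0,0,1],[0,0,0,0,1]]]}}

```text
time: 22.18
tool_pos: [0.5034, -0.1548, 0.4287]
ee_rot: [3.141, -0.0, 0.945]
wrist_force: [-0.1, 1.0, -1.7]
width: 0.0099
finger_force: 30.0
```

>>> {"api": "apply_moves", "payload": {"moves": [[[0.2,-0.24,0,0,1],[0.7,-0.83,0,0,1],[1.4,-1.67,0,0,1],[2.15,-2.56,0,0,1],[2.9,-3.46,0,0,1],[3.65,-4.35,0,0,1],[4.35,-5.19,0,0,1],[4.9,-5.84,0,0,1],[5.25,-6.26,0,0,1],[5.35,-6.38,0,0,1]]]}}

```text
time: 23.42
tool_pos: [0.3994, 0.2502, 0.4282]
ee_rot: [-3.141, 0.0, 0.95]
wrist_force: [-0.4, 0.3, -0.9]
width: 0.0102
finger_force: 30.0
```

>>> {"api": "apply_moves", "payload": {"moves": [[[0,0,0.15,0,1],[0,0,0.4,0,1],[0,0,0.7,0,1],[0,0,0.9,0,1],[0,0,0.98,0,1],[0,0,0.98,0,1],[0,0,0.98,0,1]]]}}

```text
time: 24.3
tool_pos: [0.4008, 0.2487, 0.3797]
ee_rot: [3.141, -0.001, 0.947]
wrist_force: [-0.5, 0.6, -0.6]
width: 0.0097
finger_force: 30.0
```

Run:
```python
from h import *
s=snapshot("scene");t=snapshot("top");o=telemetry.get_obs();p=o["tool_pos"]
print(p,o["ee_rot"],o["wrist_force"],o["joint_positions"])
yaw=o["ee_rot"][2]+.6435;R,c=tray(p,yaw,.011,.0493);print("origin",c)
im=[t["image"].copy(),s["image"].copy()]
C=np.array([(-.078,-.058),(.078,-.058),(.078,.058),(-.078,.058)])
for s_,i in((t,im[0]),(s,im[1])):
    P=np.array([proj(s_,R.apply([*k,.0255])+c) for k in C]);
    if i is im[1]: cv2.polylines(i,[np.round(P*16).astype(int)],True,(255,0,255),1,cv2.LINE_AA,4)
a=cv2.resize(im[0][150:310,110:310],None,fx=2,fy=2,interpolation=cv2.INTER_CUBIC)
b=cv2.resize(im[1][130:290,100:300],None,fx=2,fy=2,interpolation=cv2.INTER_CUBIC)
cv2.imwrite("pics/f.png",np.hstack([a,b])[:,:,::-1])
```

```text
[0.40079333 0.24869351 0.37977473] [ 3.14091405e+00 -1.02778830e-03  9.47203504e-01] [-0.34465933  0.12100148 -1.31648672] [ 4.35101496e-01 -8.26851964e-02  1.59013063e+00 -8.80889281e-05
  1.63291876e+00  1.05868914e+00]
origin [0.44679043 0.31318421 0.14960037]
```

View pics/f.png

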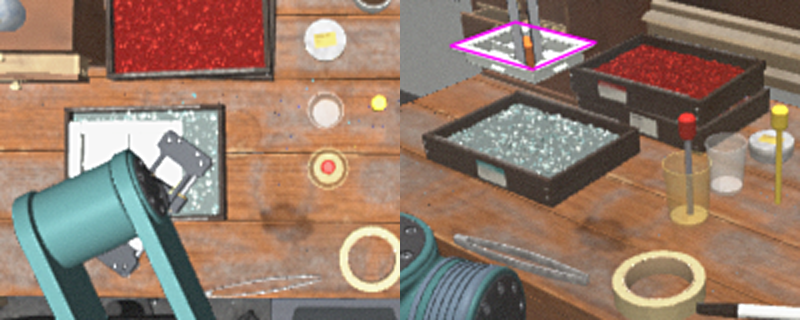

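The overlay matches the tray: level, centred over the frit tray at (0.447, 0.313) and 0.150 m up. The pin stands in the amber tumbler, knob at (687,118) with foot at (690,215), and the visible bystanders haven't moved. I'll let it settle and hand in.

>>> {"api": "apply_moves", "payload": {"moves": [[[0,0,0,0,1],[0,0,0,0,1],[0,0,0,0,1],[0,0,0,0,1]]]}}

```text
time: 24.9
tool_pos: [0.4007, 0.2486, 0.3791]
ee_rot: [3.142, 0.0, 0.947]
wrist_force: [0.7, -0.8, -1.5]
width: 0.0096
finger_force: 30.0
```

```bash
python3 -c "
from bench import ticket
print(ticket.close_job())"
```

```text
the job is handed in; nothing more can be done
None
```

Handed in at 24.9 s: the pin leans in the amber tumbler and the top tray is held level, centred 15 cm above the frit tray, but on the first try it came loose early (far corner up about 20 mm), so I set it back and peeled it again properly (near corner up 42 mm, far corner resting), then pressed it briefly on the stack's rim to level it.

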